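Fit the filter funnel to the vacuum unit's quick coupler

TASK

Free the blue-knobbed blanking plug by pulling the coupler sleeve of the vacuum unit right back, and park the plug upright in the free hole of the steel stand. Then put the steel filter funnel into the coupler, turn it lightly until the two lugs under its flange find slots in the coupler's rim, and press it gently home until the sleeve springs forward and locks it; do not force it, and leave the dish, the cup, the tape and the marker where they are.

Things in the scene. Friction and masses are not known exactly. Their poses are not given: they have to be found in the camera images.
- vacuum_unit: white bench vacuum unit, 116 x 164 mm and 50 mm high, fixed, with an upright quick coupler on the middle of its top; origin on the worktop under the coupler's axis, z up along that axis; the gauge and switch look to -x.
- coupler_mouth (a point): centre of the coupler's open mouth, on its axis at the height of its rim, 102 mm above the worktop. The bore, straight-edged, is 19 mm across and takes the 18 mm stem of a plug. A plug is fully home when its flange lies on this rim; it locks within about 1.5 mm of that and rises back 1 to 3 mm when let go.
- coupler: the coupler's fixed steel tube, 26 mm across, part of the vacuum unit. Its rim is a brass crown with four slots, one each 90 degrees, 7.5 mm deep and about 7 mm wide; how the crown is turned differs each time, is not given by this pose, and must be seen or felt. More than 35 N between the funnel and rim, slots or bore (the springs' push does not count) damages the seal.
- poppet_top (a point): centre of the flat top of the spring poppet inside the coupler's bore. With no plug it stands 11 mm below the rim and pushes up with about 6.5 N; a plug fully home presses it 12 mm deeper, where it pushes with about 11 N.
- sleeve_grip (a point): middle of the coupler's aluminium sleeve, on the coupler axis: a ribbed ring of 42 mm outer diameter, 25 mm long (12.5 mm above and below this point), with a flange of 48 mm on its lowest 5 mm. When forward its top edge is 1.5 mm below the mouth's rim. Grip it across, or push it down by the flange.
- sleeve (a joint): sleeve position in m: 0 = forward (up, locked); grows as it is pulled back (down); stop at 0.0102. A spring pushes it forward, 5 N at 0, 10 N at the stop. Pulled back beyond 0.0085 it frees the plug inside, which the poppet lifts by about 11 mm; the sleeve then stays back by itself at about 0.0077 (a red band shows above it) until a plug is pressed fully home, when it springs to 0.
- blank_knob (a point): centre of the blue knob of the blanking plug, a cylinder of 26 mm diameter and 15.5 mm height, the plug's grip. It lies 14.2 mm above blank_seat; the top of the knob is 22 mm above blank_seat. The steel plug (90 g) is locked in the coupler at the start.
- blank_seat (a point): centre of the underside of the blanking plug's flange (37 mm across, 4 mm thick), on its axis, z up along the axis toward the knob. Below it hangs the stem, 18 mm across and 23.2 mm long, with a groove and a bevelled nose. It has no lugs.
- funnel_cup (a point): centre of the round steel cup of the filter funnel, the place to grip it; the cup is 52 mm across outside (a rim of 54 mm at the top) and reaches from 25 mm above to 32 mm below this point, with a blue ring of 56 mm 20 to 26 mm below it. It lies 55 mm above funnel_seat. The funnel (220 g) stands upright in the stand at the start.
- funnel_seat (a point): centre of the underside of the funnel's flange (37 mm across, 4 mm thick), on its axis, z up toward the cup. Below it the stem, 18 mm across, 23.2 mm long, nose bevelled to 14.4 mm over the last 1.8 mm. Two lugs, 4.8 mm wide, on its +x and -x sides, 10 to 12.7 mm from the axis, reach 6 mm below the flange: off the slots they stop the funnel 6 mm above home.
- stand: fixed steel bridge, 64 x 213 mm over its feet, top plate 180 mm long at 45 mm height, with two 27 mm holes 100 mm apart in which plugs hang by their flanges; origin on the worktop under the middle, y along the row of holes, x across it, z up.
- hole_funnel (a point): centre of the stand's hole that holds the funnel, at the top face of the plate, 45 mm above the worktop
- hole_free (a point): centre of the stand's empty hole (27 mm across, 4 mm deep plate, open below), at the top face of the plate; 100 mm from hole_funnel
- petri_1: petri dish with yellowish filling, 63 mm across, 15 mm high, origin at its underside; a bystander
- cup_1: lidded sample cup, 59 mm across, 45 mm high, origin at its underside; a bystander
- tape_roll: white tape roll, 67 mm across, 19 mm high, origin at its underside; a bystander
- marker: felt marker lying flat, 125 x 15 x 13 mm, origin at its underside; a bystander
- filter_funnel: the whole funnel; its origin is funnel_seat
- blank_plug: the whole blanking plug; its origin is blank_seat

How it is judged (in metres and radians):
On the way, in this order (a step that is already met when the one before it is completed fails the run):
1. the sleeve is pulled back and the blanking plug, still in the mouth, has risen free (value of joint sleeve above 0.0065 m and z of blank_seat in the frame of coupler_mouth above 0.008 m and horizontal distance between blank_seat and coupler_mouth below 0.006 m), for 0.1 s.
2. the blanking plug stands upright in the free hole of the stand (horizontal distance between blank_seat and hole_free below 0.006 m and z of blank_seat in the frame of hole_free below 0.004 m and angle between blank_seat's own z axis and vertical below 0.15 rad), for 0.2 s.
At the end, for the whole second after the job is handed in: Sleeve forward (within 1.5 mm), funnel upright (0.1 rad) and locked in the coupler, its flange within 4.5 mm of the rim and 3 mm of the axis; blanking plug upright (0.15 rad) in the free hole, its flange within 4 mm of the plate; both at rest (all of step 2 and value of joint sleeve below 0.0015 m and horizontal distance between funnel_seat and coupler_mouth below 0.003 m and z of funnel_seat in the frame of coupler_mouth between -0.003 and 0.0045 m and angle between funnel_seat's own z axis and vertical below 0.1 rad and linear speed of each of filter_funnel, blank_plug below 0.02 m/s); the robot touches nothing.
It fails at once if the funnel is forced: more than 35 N between the funnel and the rim or bore of the coupler (contact force between filter_funnel and coupler above 35 N).
It fails at once if a bystander (dish, cup, tape or marker) is pushed by more than 2 cm (distance of any of petri_1, cup_1, tape_roll, marker from where it was at the start of the episode above 0.02 m).
It also fails if it takes over 70 s, if anything falls off the work surface, if the arm or the gripper's body presses on something with over 40 N, if the wrist force passes 120 N, or if a joint passes its speed limit or range.

ROBOT

A 6-joint arm with a two-finger parallel gripper is mounted at the origin on a cart in front of the work surface, level with it; the furniture and walls round the work are solid. World frame = base frame: x ahead of the robot, y to its left, z up, the work surface at z = 0. Lengths are in mm, angles in rad, forces in N, time in s.
With the tool pointing down it reaches from about 375 to 900 mm from the base axis. Payload 3.1 kg.
Tool frame: the origin (TCP) lies on the centre line of the jaws, within the pads' length; the fingertips stand ctrl.tip_extent ahead of it and the grasp point (between the pads) lies 5 mm behind it (ctrl.tip_extent is the distance from the TCP to the fingertips, in mm); z points along the fingers, y is the line along which they close (so a half turn about z gives the same grasp; the last joint's range is limited). The gripper opens to 85 mm and grips with 20 to 120 N. Pads are 22 mm wide; open, the fingers measure 114 mm over their backs; the gripper's body (76 mm by 85 mm) begins 54 mm behind the grasp point. The pads swing forward as they close: fully open they stand 13 mm farther back than shut.
Start: joints at [1.125, 0.527, 1.433, -0, 1.181, -0.178], TCP at [164.738, 602.875, 245.31] pointing down, gripper open.
Joint ranges: [-3.08, 3.08], [-0.75, 2.2], [0.22, 2.44], [-1.43, 4.57], [0, 2.65], [-2.85, 2.85]. Speed limits (rad/s): [2.79, 2.79, 3.14, 3.14, 3.14, 3.14].

INTERFACE

Orientations are given as a unit quaternion [w, x, y, z].
In Python, from rig import ctrl gives the robot as it stands. The module is installed in compiled form; this text tells all that it offers.
- The arm moves only by the tool play_rows, never from a script. Its argument "increments" is a list of rows, each a list of 3 entries, a list of its own where there are three numbers: the shift along the tool's x, y, z in m, then the turn about the tool's z in rad, then the finger opening in m, from 0 to 0.0854. In form: [[[dx, dy, dz], twist, gripper], ...]. A call has 1 to 5 rows; each row is the pose to reach, as a shift and turn from the pose commanded when the call began, along the tool's axes at that moment; what a row does not reach only later rows make up. A row lasts 1/10 s, in which the tool goes at most 50 mm and 8.59 degrees, less where a joint would pass 70% of its speed; a pose out of reach is approached as far as the arm can. A call with a gripper value outside its range is refused whole. The fingers move at their own pace and stop on an object; "squeeze" is the grip in N (left out, the last holds). Time passes only in rows, so rows that repeat a pose let the fingers close. It gives the time, the measured TCP pose, the force, the opening and the grip force at its end, in the units of the state.
- ctrl.state(): the state, without advancing time (a new reading comes with each control period).
- ctrl.read_camera(name): name is "side" or "top" or "wrist"; returns the picture (480x640x3 uint8, red, green, blue); there is no depth.
- ctrl.calibration(name): a dict with "intrinsics" (3x3 intrinsics, pixels), "dist" ([k1, k2, p1, p2, k3] as OpenCV has them; the pictures are not rectified), "rvec" (rotation vector, rad) and "tvec" (3), from world to camera coordinates, as OpenCV has them. Camera axes: x right, y down, z forward; pixel columns grow to the right and rows downward; lengths in mm; the calibration is good to about 2 mm. A picture is of the moment at which its call begins: read the wrist's pose just before it. calibration takes no time and is no camera call; for the wrist camera it gives the pose at the moment of the call.
- ctrl.sign_off(): hands the job in; it is judged then, once.
The state is a dict: "t": time; "qpos": joint angles; "qd": joint speeds; "tau": joint torques, N m; "eef_pos": TCP position; "eef_rot": TCP orientation; "contact_force": force on the tool from outside, world axes, zero at the start; "wrist_torque": the same for the moment, N m; "finger_gap": opening from 0.0 (shut) to 1.0 (fully open); "grasp_force": force on a finger pad.
Only numpy, scipy, OpenCV 4.12 (cv2) and the standard library are available. Lean on these libraries where they do the work, as an engineer would, in place of code of your own. Each camera call takes 0.05 s, during which the arm holds its last target. There are 200 camera calls.

## Working session

There is one attempt and no reset: what is moved stays moved. The work goes in short steps, Python scripts to look and compute and a tool call to move; the robot and the scene stay as the last step left them, time stands still between calls to the robot, and variables do not carry over. Pictures are saved under pics/ and viewed, at most 13 in all, crops included, and the job is handed in when it is done.

Besides the shell and the picture viewer there is one more tool, called after "Emit:" as a command line: name --argument value ..., lists and objects as JSON in quotes. play_rows: Moves the arm, as the interface text tells. Its arguments: {"type":"object","properties":{"increments":{"type":"array","items":{"type":"array"}},"squeeze":{"type":"number"}},"required":["increments"]}

```bash
mkdir -p pics; cat > h.py <<'E'
import numpy as np, cv2
from rig import ctrl
from scipy.spatial.transform import Rotation as R
def snap(name,fn,crop=None,scale=1):
    cal=ctrl.calibration(name); im=ctrl.read_camera(name)[:,:,::-1].copy()
    cv2.imwrite('pics/raw_'+fn,im)
    np.savez('pics/'+fn+'.npz',K=cal['intrinsics'],d=cal['dist'],r=cal['rvec'],t=cal['tvec'])
    if crop: x0,y0,x1,y1=crop; im=im[y0:y1,x0:x1]
    if scale!=1: im=cv2.resize(im,None,fx=scale,fy=scale,interpolation=cv2.INTER_CUBIC)
    cv2.imwrite('pics/'+fn,im); return im
def load(fn):
    c=np.load('pics/'+fn+'.npz'); return c['K'],c['d'],c['r'],c['t']
def ray(fn,u,v):
    K,d,r,t=load(fn); p=cv2.undistortPoints(np.array([[[u,v]]],float),K,d)[0,0]
    M=cv2.Rodrigues(r)[0]; o=-M.T@t.ravel(); return o,M.T@np.array([p[0],p[1],1])
def atz(fn,u,v,z):
    o,d=ray(fn,u,v); return o+d*(z-o[2])/d[2]
def proj(fn,P):
    K,d,r,t=load(fn); return cv2.projectPoints(np.array(P,float).reshape(-1,1,3),r,t,K,d)[0][:,0]
def st():
    s=ctrl.state(); return s
def togo(P,):
    s=ctrl.state(); q=np.array(s['eef_rot']); M=R.from_quat(q[[1,2,3,0]]).as_matrix()
    return M.T@(np.array(P)-s['eef_pos'])
E
python3 - <<'E'
from h import *
a=snap('top','t1.png'); b=snap('side','s1.png')
s=st(); print(s['eef_pos'],s['eef_rot'],ctrl.tip_extent,s['t'],s['contact_force'])
for n in('top','side','wrist'):
  c=ctrl.calibration(n); M=cv2.Rodrigues(np.array(c['rvec']))[0]; print(n,-M.T@np.array(c['tvec']).ravel(),M[2],np.array(c['intrinsics'])[0,0])
E
```

```text
[164.45598062 602.3256426  244.43187259] [-3.09463161e-04  1.32995429e-01  9.91116156e-01 -9.40985615e-04] 14.0 0.1 [0.16075519 0.22693979 0.07687301]
top [ 447.07380998  -48.63584109 1105.07265397] [ 0.11474685  0.02325251 -0.99312259] 438.1853081740078
side [  466.98339645 -1140.80411796   510.4908097 ] [ 0.09770188  0.92870929 -0.35770574] 485.0699852877697
wrist [ 91.23779005 621.67351683 372.79765919] [ 0.29115368 -0.08138685 -0.95320812] 349.7299710722568
```

View pics/t1.png

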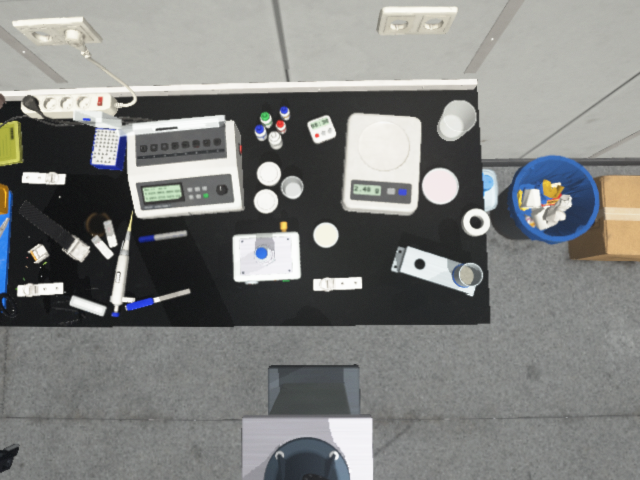

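View pics/s1.png

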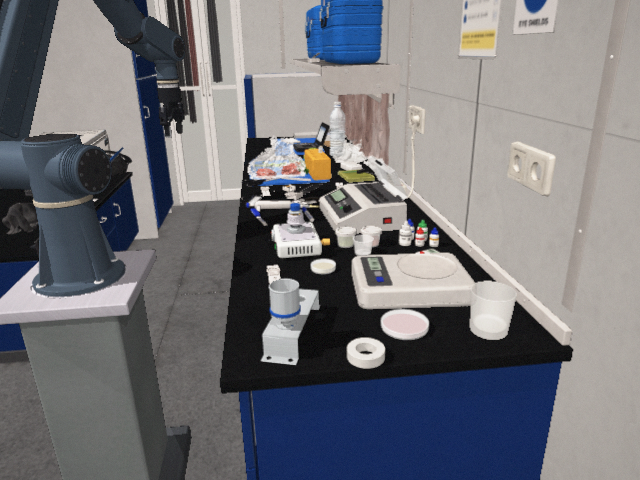

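The top view shows the plug knob at about (261,253), the funnel's cup at (468,275), the free hole at (420,264), the dish at (325,235) and the tape at (476,222). The side view shows the arm clear of the table, with the stand in front.

```bash
python3 - <<'E'
from h import *
print('knob',atz('t1.png',261,253,124),'hole',atz('t1.png',420,264.5,45),'petri',atz('t1.png',325,235,15))
print('funnel top',atz('t1.png',470,273,125),'tape',atz('t1.png',476,222,19))
print('sw corners',[atz('t1.png',u,v,50)[:2].round() for u,v in((233,234),(299,233),(300,280),(235,282))])
print('stand',[atz('t1.png',u,v,0)[:2].round() for u,v in((398,246),(391,271),(474,294))])
im=cv2.imread('pics/raw_t1.png')
a=cv2.resize(im[205:305,215:315],None,fx=4,fy=4,interpolation=2); b=cv2.resize(im[205:305,385:485],None,fx=4,fy=4,interpolation=2)
cv2.imwrite('pics/z.png',np.hstack([a,b]))
print(togo([450,90,250]))
E
```

```text
knob [541.10908978  94.65014782 124.        ] hole [ 516.16641719 -278.78840773   45.        ] petri [595.00815647 -50.42306663  15.        ]
funnel top [ 490.62671588 -372.0572427   125.        ] tape [ 622.48888198 -428.43051407   19.        ]
sw corners [array([596., 174.]), array([596.,  13.]), array([482.,  11.]), array([479., 168.])]
stand [array([ 567., -235.]), array([ 504., -215.]), array([ 444., -421.])]
[-410.5042602  -418.93458284   -4.90130226]
```

View pics/z.png

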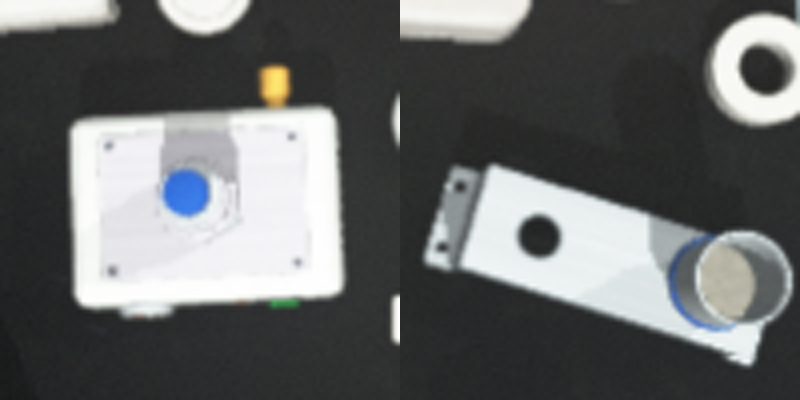

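```bash
python3 - <<'E'
from h import *
print('knob',atz('t1.png',261.75,253,124),'hole',atz('t1.png',419.75,264,45),'fun',atz('t1.png',471.25,274.5,125))
print(togo([541,93,215]))
E
```

```text
knob [541.08912344  92.95005534 124.        ] hole [ 517.38214514 -278.2294572    45.        ] fun [ 487.25646746 -374.68217394  125.        ]
[-497.50689049 -391.98246985   30.01468159]
```

Emit:
play_rows --increments '[[[-0.498, -0.392, 0.0], 0, 0.085], [[-0.498, -0.392, 0.0], 0, 0.085], [[-0.498, -0.392, 0.0], 0, 0.085], [[-0.498, -0.392, 0.0], 0, 0.085], [[-0.498, -0.392, 0.0], 0, 0.085]]' --squeeze 40

```text
t: 0.6
eef_pos: [314.0, 400.2, 245.1]
eef_rot: [-0.0, 0.133, 0.991, -0.0]
contact_force: [1.3, 0.9, 0.6]
finger_gap: 0.994
grasp_force: 0.0
```

```bash
python3 - <<'E'
from h import *
print(togo([541,93,215]),st()['eef_pos'],st()['t'],st()['contact_force'])
E
```

```text
[-299.75961122 -236.6680215    30.1121256 ] [314.04200528 400.18228994 245.05705262] 0.6 [1.34765983 0.88893547 0.64721998]
```

Emit:
play_rows --increments '[[[-0.3, -0.237, 0.0], 0, 0.085], [[-0.3, -0.237, 0.0], 0, 0.085], [[-0.3, -0.237, 0.0], 0, 0.085], [[-0.3, -0.237, 0.0], 0, 0.085], [[-0.3, -0.237, 0.0], 0, 0.085]]'

```text
t: 1.1
eef_pos: [462.5, 198.9, 245.1]
eef_rot: [-0.0, 0.133, 0.991, -0.0]
contact_force: [0.2, 0.6, -0.3]
finger_gap: 0.992
grasp_force: 0.0
```

```bash
python3 - <<'E'
from h import *
print(togo([541,93,195]),st()['eef_pos'],st()['t'],st()['contact_force'])
E
```

```text
[-103.68894567  -81.38796387   50.07887684] [462.48105844 198.85567868 245.12627183] 1.1 [ 0.18409525  0.63939542 -0.33055175]
```

Emit:
play_rows --increments '[[[-0.052, -0.041, 0.025], 0, 0.085], [[-0.104, -0.081, 0.05], 0, 0.085], [[-0.104, -0.081, 0.05], 0, 0.085], [[-0.104, -0.081, 0.05], 0, 0.085], [[-0.104, -0.081, 0.05], 0, 0.085]]'

```text
t: 1.6
eef_pos: [540.4, 94.5, 194.4]
eef_rot: [-0.001, 0.134, 0.991, 0.0]
contact_force: [0.2, 0.5, -0.4]
finger_gap: 0.999
grasp_force: 0.0
```

```bash
python3 - <<'E'
from h import *
snap('wrist','w1.png'); snap('side','s2.png')
print(togo([541,93,195]),st()['eef_pos'],st()['t'],ctrl.tip_extent)
print(proj('w1.png',[[541,93,126],[541,93,102],[541,93,48]]), proj('s2.png',[[541,93,126],[541,93,50]]))
im=cv2.imread('pics/raw_s2.png'); x,y=proj('s2.png',[[541,93,110]])[0].astype(int)
c=cv2.resize(im[y-40:y+40,x-50:x+50],None,fx=6,fy=6,interpolation=2)
cv2.imwrite('pics/z2.png',c);print(x,y)
E
```

```text
[-1.93206526 -2.55433614  0.3091139 ] [539.80801381  95.97238197 195.31172909] 1.7 14.0
[[318.5535815  262.94013893]
 [318.61625545 249.92231583]
 [318.72063224 228.26775055]] [[293.5965273  203.76231787]
 [294.7196875  230.50623733]]
293 209
```

View pics/w1.png

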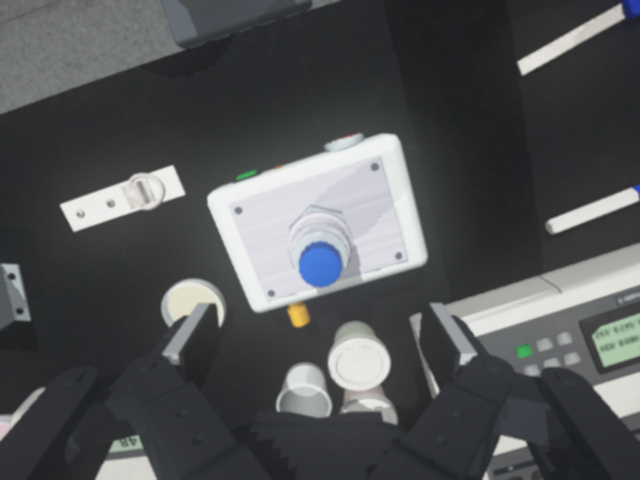

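The wrist view shows the knob top at about (320,263), between the open fingers, and the unit is clear of other things.

```bash
python3 - <<'E'
from h import *
im=cv2.imread('pics/raw_w1.png'); h=cv2.cvtColor(im,cv2.COLOR_BGR2HSV)
m=cv2.inRange(h,(100,150,60),(130,255,255)); m[:200]=0;m[330:]=0;m[:,:250]=0;m[:,380:]=0
c=max(cv2.findContours(m,0,1)[0],key=cv2.contourArea);e=cv2.minEnclosingCircle(c);print(e,cv2.boundingRect(c))
p=atz('w1.png',e[0][0],e[0][1]+2,125);print(p, atz('w1.png',320,262,125))
for i in range(3): print(togo([p[0],p[1],97]),st()['eef_pos'],st()['t'])
E
```

```text
((319.90533447265625, 265.7130126953125), 20.361825942993164) (300, 247, 41, 39)
[544.59074933  92.85899939 125.        ] [541.01908831  93.90149989 125.        ]
[-5.55988022 -1.75089968 98.30455671] [539.80801381  95.97238197 195.31172909] 1.7
[-5.55988022 -1.75089968 98.30455671] [539.80801381  95.97238197 195.31172909] 1.7
[-5.55988022 -1.75089968 98.30455671] [539.80801381  95.97238197 195.31172909] 1.7
```

Emit:
play_rows --increments '[[[-0.002, -0.0015, 0.03], 0, 0.085], [[-0.002, -0.0015, 0.06], 0, 0.085], [[-0.002, -0.0015, 0.085], 0, 0.085], [[-0.002, -0.0015, 0.095], 0, 0.085], [[-0.002, -0.0015, 0.095], 0, 0.085]]'

```text
t: 2.2
eef_pos: [541.0, 94.4, 99.7]
eef_rot: [-0.001, 0.132, 0.991, -0.0]
contact_force: [0.6, -0.5, -0.1]
finger_gap: 0.99
grasp_force: 0.0
```

Emit:
play_rows --increments '[[[0, 0, 0], 0, 0.05], [[0, 0, 0], 0, 0.046], [[0, 0, 0], 0, 0.038], [[0, 0, 0], 0, 0.038], [[0, 0, 0], 0, 0.038]]'

```text
t: 2.7
eef_pos: [543.3, 93.9, 101.5]
eef_rot: [0.001, 0.133, 0.991, 0.001]
contact_force: [0.7, 4.8, 4.9]
finger_gap: 0.477
grasp_force: 40.0
```

Emit:
play_rows --increments '[[[0, 0, 0.003], 0, 0.038], [[0, 0, 0.006], 0, 0.038], [[0, 0, 0.009], 0, 0.038], [[0, 0, 0.0115], 0, 0.038], [[0, 0, 0.0115], 0, 0.038]]'

```text
t: 3.2
eef_pos: [543.5, 93.9, 91.8]
eef_rot: [0.002, 0.133, 0.991, 0.001]
contact_force: [-3.4, 4.6, 20.7]
finger_gap: 0.473
grasp_force: 41.5
```

```bash
python3 - <<'E'
from h import *
snap('side','s3.png'); 
a=[cv2.resize(cv2.imread('pics/raw_%s.png'%n)[165:245,260:327],None,fx=6,fy=6,interpolation=2) for n in('s2','s3')]
cv2.imwrite('pics/z3.png',np.hstack(a)[:,:800]);print(st()['contact_force'],st()['eef_pos'])
E
```

```text
[-2.60656495  4.883989   19.62674407] [543.46332602  93.89532373  91.81510571]
```

View pics/z3.png

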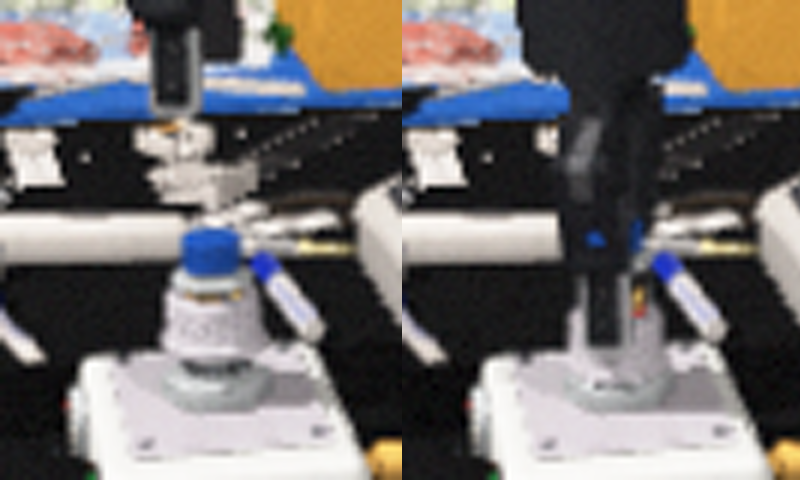

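Second frame shows the sleeve down with the red band visible at about (640,300), and the force says it is on its stop. I'll release, rise and turn 90° to take the knob.

Emit:
play_rows --increments '[[[0, 0, 0], 0, 0.08], [[0, 0, 0], 0, 0.08], [[0, 0, -0.01], 0, 0.08], [[0, 0, -0.03], 0, 0.08], [[0, 0, -0.05], 0, 0.08]]'

```text
t: 3.75
eef_pos: [541.8, 92.8, 139.0]
eef_rot: [-0.001, 0.133, 0.991, -0.0]
contact_force: [0.4, 1.0, -0.5]
finger_gap: 0.94
grasp_force: 0.0
```

Emit:
play_rows --increments '[[[0, 0, -0.01], 0.15, 0.08], [[0, 0, -0.03], 0.3, 0.08], [[0, 0, -0.05], 0.45, 0.08], [[0, 0, -0.06], 0.6, 0.08], [[0, 0, -0.06], 0.75, 0.08]]'

```text
t: 4.25
eef_pos: [543.3, 92.8, 200.7]
eef_rot: [0.002, 0.49, 0.872, 0.001]
contact_force: [0.5, 0.4, -1.3]
finger_gap: 0.937
grasp_force: 0.0
```

```bash
python3 - <<'E'
from h import *
print(st()['qpos'],st()['eef_pos']); snap('wrist','w2.png'); snap('side','s4.png')
K=proj('w2.png',[[542,93.5,136],[542,93.5,102]]);print(K)
a=cv2.imread('pics/raw_w2.png')[130:380,190:450]; a=cv2.resize(a,None,fx=1.9,fy=1.9)[:475,:400]
b=cv2.resize(cv2.imread('pics/raw_s4.png')[165:245,260:327],None,fx=5.9,fy=5.9)[:475]
n=min(len(a),len(b)); b=b[:n];a=a[:n];cv2.imwrite('pics/z4.png',np.hstack([a,b]))
E
```

```text
[-3.33224552e-02  4.85852743e-01  1.66728976e+00 -5.83400693e-04
  9.85184532e-01 -5.80734647e-01] [543.27563715  92.81415082 200.7339461 ]
[[316.8946735  260.90949529]
 [317.03426296 242.93187236]]
```

View pics/z4.png

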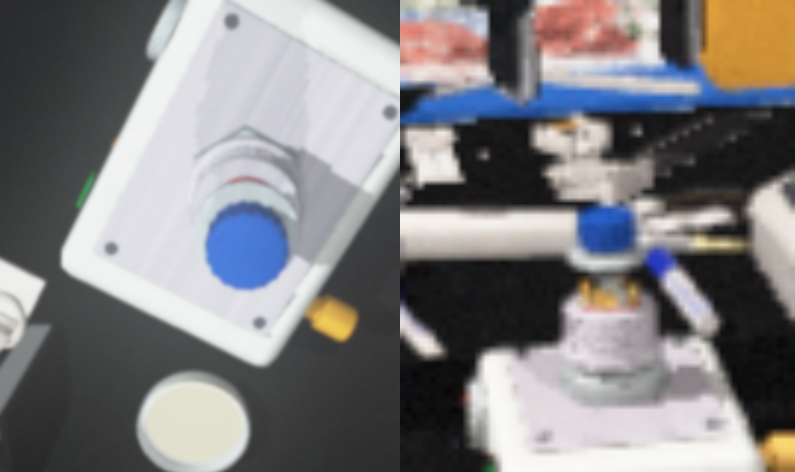

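The plug has risen: in the side crop a gap with crown and red band shows under the knob. In the wrist picture the knob top is at about (320,262).

Emit:
play_rows --increments '[[[0, 0, 0.01], 0.15, 0.08], [[0, 0, 0.02], 0.3, 0.08], [[0, 0, 0.03], 0.45, 0.08], [[0, 0, 0.04], 0.6, 0.08], [[0, 0, 0.045], 0.75, 0.08]]'

```text
t: 4.85
eef_pos: [541.4, 92.9, 152.5]
eef_rot: [-0.001, 0.774, 0.634, -0.001]
contact_force: [-0.9, -0.1, -1.2]
finger_gap: 0.938
grasp_force: 0.0
```

Emit:
play_rows --increments '[[[0, 0, 0.01], 0.07, 0.07], [[0, 0, 0.0205], 0.07, 0.05], [[0, 0, 0.0205], 0.07, 0.04], [[0, 0, 0.0205], 0.07, 0.02], [[0, 0, 0.0205], 0.07, 0.02]]'

```text
t: 5.35
eef_pos: [542.5, 93.2, 133.5]
eef_rot: [0.0, 0.794, 0.608, 0.0]
contact_force: [0.1, 0.4, 0.0]
finger_gap: 0.288
grasp_force: 39.3
```

Emit:
play_rows --increments '[[[0, 0, 0], 0, 0.02], [[0, 0, 0], 0, 0.02], [[0, 0, 0], 0, 0.02]]'

```text
t: 5.65
eef_pos: [542.4, 93.2, 133.5]
eef_rot: [0.0, 0.795, 0.607, 0.0]
contact_force: [0.8, 0.2, 0.0]
finger_gap: 0.288
grasp_force: 39.3
```

Emit:
play_rows --increments '[[[0, 0, -0.02], 0, 0.02], [[0, 0, -0.05], 0, 0.02], [[0, 0, -0.07], 0, 0.02], [[0, 0, -0.07], 0, 0.02]]'

```text
t: 6.05
eef_pos: [544.4, 93.2, 206.2]
eef_rot: [0.002, 0.795, 0.607, 0.003]
contact_force: [0.5, -0.2, -0.0]
finger_gap: 0.291
grasp_force: 40.1
```

```bash
python3 - <<'E'
from h import *
s=st();print(s['eef_pos'],s['contact_force'],s['finger_gap'],s['qpos'])
print(togo([517.2,-279.1,203]))
E
```

```text
[544.41150381  93.17878398 206.18421295] [ 0.53897929 -0.23864265 -0.03686036] 0.2906132922471967 [-3.28529327e-02  4.78444866e-01  1.66183938e+00  4.55731412e-05
  9.94289049e-01  2.32904678e-01]
[-366.35974068   71.50696097    3.06481543]
```

Emit:
play_rows --increments '[[[-0.366, 0.073, 0], 0, 0.02], [[-0.366, 0.073, 0], 0, 0.02], [[-0.366, 0.073, 0], 0, 0.02], [[-0.366, 0.073, 0], 0, 0.02], [[-0.366, 0.073, 0], 0, 0.02]]'

```text
t: 6.55
eef_pos: [524.0, -157.7, 202.0]
eef_rot: [-0.001, 0.795, 0.607, -0.0]
contact_force: [1.2, -0.3, -1.1]
finger_gap: 0.289
grasp_force: 40.1
```

```bash
python3 - <<'E'
from h import *
s=st();print(s['eef_pos'],s['contact_force'],s['finger_gap'])
print(togo([517.2,-279.1,203]))
E
```

```text
[ 523.9665453  -157.68460653  202.00449734] [ 1.21382567 -0.33517891 -1.14710789] 0.2892077192960819
[-118.92972668   25.35644082   -1.11622268]
```

Emit:
play_rows --increments '[[[-0.049, 0.01, 0], 0, 0.02], [[-0.097, 0.02, 0], 0, 0.02], [[-0.119, 0.025, 0], 0, 0.02], [[-0.119, 0.025, 0], 0, 0.02], [[-0.119, 0.025, 0], 0, 0.02]]'

```text
t: 7.05
eef_pos: [516.9, -277.2, 201.8]
eef_rot: [-0.002, 0.795, 0.607, -0.0]
contact_force: [-0.7, 0.5, -1.0]
finger_gap: 0.289
grasp_force: 40.1
```

```bash
python3 - <<'E'
from h import *
snap('wrist','w3.png');s=st();print(s['eef_pos'],s['contact_force'],s['finger_gap'])
print(proj('w3.png',[[517.4,-278.2,45],[487,-374,125],[517.2,-279,155]]))
E
```

```text
[ 517.06097308 -276.32211912  202.0868314 ] [-0.62457005 -0.30716771 -1.62499613] 0.29240832938349937
[[318.5802717  225.6090018 ]
 [312.73153766 390.0473398 ]
 [317.95698801 279.59850437]]
```

View pics/w3.png

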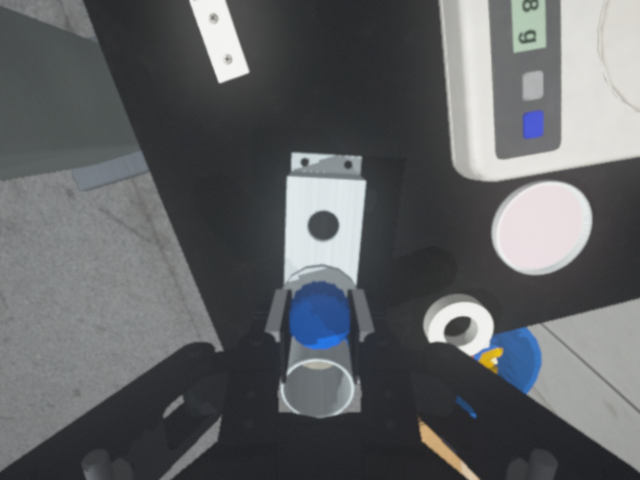

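The hole is at (323,225) and the funnel rim centre at (318,388). The plug is held straight, with the knob at about (320,315). I'll check for wrist-camera bias against the known coupler axis.

```bash
python3 - <<'E'
from h import *
print('w2 axis',proj('w2.png',[[542.65,94.1,135]]),'t1 axis knob',proj('t1.png',[[542.65,94.1,125]]))
print('hole w',atz('w3.png',323,225,45),'fun w',atz('w3.png',318,388,125))
print('knob',proj('w3.png',[[517,-276,204],[517.2,-275.4,204]]))
for f,z in(('raw_w3.png',0),):
  im=cv2.cvtColor(cv2.imread('pics/'+f),cv2.COLOR_BGR2HSV)
  m=cv2.inRange(im,(100,150,60),(130,255,255));m[:260]=0;m[360:]=0;m[:,:280]=0;m[:,360:]=0
  print(cv2.boundingRect(m))
print(togo([517.4,-278.2,70]))
E
```

```text
w2 axis [[318.36143126 260.02496791]] t1 axis knob [[261.18140984 252.27523541]]
hole w [ 521.13812418 -278.67161662   45.        ] fun w [ 491.12510794 -373.25419931  125.        ]
knob [[314.95078077 321.9090537 ]
 [315.02858127 320.55067645]]
(289, 292, 61, 57)
[ -1.95244002   1.18826496 132.08084043]
```

Emit:
play_rows --increments '[[[-0.0016, 0.0026, 0.04], 0, 0.02], [[-0.0016, 0.0026, 0.08], 0, 0.02], [[-0.0016, 0.0026, 0.105], 0, 0.02], [[-0.0016, 0.0026, 0.12], 0, 0.02], [[-0.0016, 0.0026, 0.133], 0, 0.02]]'

```text
t: 7.6
eef_pos: [519.6, -277.4, 68.8]
eef_rot: [-0.001, 0.794, 0.608, -0.0]
contact_force: [0.3, 0.2, -0.8]
finger_gap: 0.288
grasp_force: 40.1
```

Emit:
play_rows --increments '[[[0, 0, 0], 0, 0.02], [[0, 0, 0.001], 0, 0.02], [[0, 0, 0.002], 0, 0.02]]'

```text
t: 7.9
eef_pos: [520.8, -280.0, 69.3]
eef_rot: [0.001, 0.794, 0.607, 0.0]
contact_force: [0.6, 0.8, 0.6]
finger_gap: 0.285
grasp_force: 40.1
```

Emit:
play_rows --increments '[[[0, 0, 0.001], 0, 0.02], [[0, 0, 0.002], 0, 0.02], [[0, 0, 0.002], 0, 0.02]]'

```text
t: 8.2
eef_pos: [520.1, -280.0, 66.6]
eef_rot: [0.0, 0.795, 0.607, 0.0]
contact_force: [0.7, -0.7, -0.6]
finger_gap: 0.288
grasp_force: 40.1
```

Emit:
play_rows --increments '[[[0, 0, 0], 0, 0.05], [[0, 0, 0], 0, 0.05], [[0, 0, 0], 0, 0.05], [[0, 0, -0.03], 0, 0.05], [[0, 0, -0.08], 0, 0.05]]'

```text
t: 8.7
eef_pos: [517.9, -278.3, 143.9]
eef_rot: [-0.004, 0.795, 0.607, -0.001]
contact_force: [-0.2, -0.3, 0.0]
finger_gap: 0.588
grasp_force: 0.0
```

Emit:
play_rows --increments '[[[0, 0, -0.05], 0, 0.085], [[0, 0, -0.07], 0, 0.085], [[0, 0, -0.07], 0, 0.085]]'

```text
t: 9.0
eef_pos: [522.0, -281.3, 220.7]
eef_rot: [0.005, 0.795, 0.607, 0.001]
contact_force: [0.7, -0.5, -0.6]
finger_gap: 0.993
grasp_force: 0.0
```

```bash
python3 - <<'E'
from h import *
s=st();print(s['eef_pos'],s['contact_force'],s['finger_gap'],s['qpos'])
snap('wrist','w4.png')
im=cv2.cvtColor(cv2.imread('pics/raw_w4.png'),cv2.COLOR_BGR2HSV)
m=cv2.inRange(im,(100,150,60),(130,255,255));m[:200]=0;m[300:]=0;m[:,:280]=0;m[:,360:]=0
b=cv2.boundingRect(m);print(b, proj('w4.png',[[519.3,-278,67],[519.3,-278,51]]))
print('center',atz('w4.png',b[0]+b[2]/2,b[1]+b[3]-b[2]/2,67), b[2]*1)
print(togo([489.3,-373.3,190]))
E
```

```text
[ 522.00964673 -281.3383936   220.71718156] [ 0.72150671 -0.50548222 -0.59375445] 0.9930486106531005 [-6.82633906e-01  5.09868494e-01  1.54746787e+00  3.87461299e-05
  1.07492750e+00 -4.16807686e-01]
(301, 208, 29, 28) [[311.42701497 221.74722033]
 [311.63678941 217.08680643]]
center [ 522.62331296 -278.69457346   67.        ] 29
[-97.86616554  -5.99578795  28.37401535]
```

Emit:
play_rows --increments '[[[-0.049, -0.002, 0], 0, 0.085], [[-0.0985, -0.0045, 0], 0, 0.085], [[-0.0985, -0.0045, 0.02], 0, 0.085], [[-0.0985, -0.0045, 0.02], 0, 0.085], [[-0.0985, -0.0045, 0.02], 0, 0.085]]'

```text
t: 9.55
eef_pos: [488.7, -372.2, 194.2]
eef_rot: [-0.003, 0.795, 0.607, -0.0]
contact_force: [-0.5, -0.1, -0.5]
finger_gap: 0.998
grasp_force: 0.0
```

```bash
python3 - <<'E'
from h import *
snap('wrist','w5.png')
s=st();print(s['eef_pos'],s['contact_force'])
im=cv2.imread('pics/raw_w5.png')
cv2.imwrite('pics/z5.png',cv2.resize(im[110:380,170:470],None,fx=2,fy=2))
print(proj('w5.png',[[489.3,-373.3,125]]),togo([489.3,-373.3,98]))
E
```

```text
[ 489.42936799 -372.37028936  195.2072022 ] [ 0.19276182 -0.48485256 -0.95563191]
[[318.53975974 263.5436952 ]] [-1.11158049  0.36282646 97.20470155]
```

View pics/z5.png

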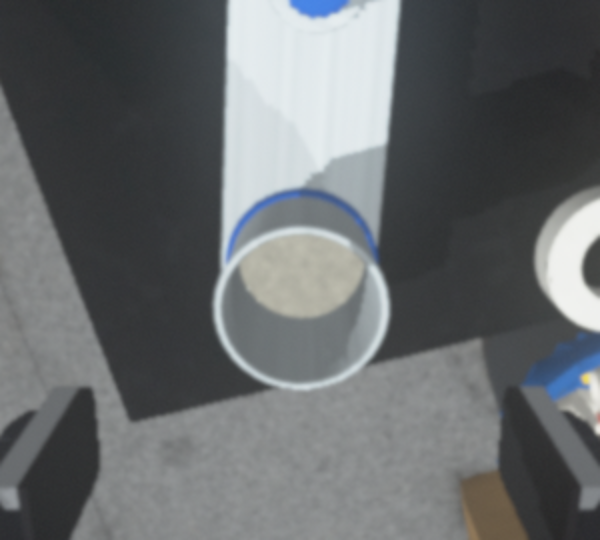

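The funnel's rim centre is at (320.5,263.5), within 2 px of the prediction, and the plug is in its hole. Next I descend and grip.

Emit:
play_rows --increments '[[[-0.001, 0.0005, 0.035], 0, 0.085], [[-0.001, 0.0005, 0.065], 0, 0.085], [[-0.001, 0.0005, 0.09], 0, 0.085], [[-0.001, 0.0005, 0.097], 0, 0.085], [[-0.001, 0.0005, 0.097], 0, 0.085]]'

```text
t: 10.1
eef_pos: [490.1, -373.6, 98.7]
eef_rot: [-0.001, 0.794, 0.608, -0.0]
contact_force: [-0.8, 0.5, 0.1]
finger_gap: 0.998
grasp_force: 0.0
```

Emit:
play_rows --increments '[[[0, 0, 0], 0, 0.06], [[0, 0, 0], 0, 0.056], [[0, 0, 0], 0, 0.045], [[0, 0, 0], 0, 0.045], [[0, 0, 0], 0, 0.045]]'

```text
t: 10.6
eef_pos: [490.4, -375.4, 101.2]
eef_rot: [0.001, 0.795, 0.607, 0.0]
contact_force: [-2.3, 1.1, 6.7]
finger_gap: 0.604
grasp_force: 41.1
```

Emit:
play_rows --increments '[[[0, 0, 0], 0, 0.08], [[0, 0, 0], 0, 0.08], [[0, 0, -0.004], 0.15, 0.08], [[0, 0, -0.004], 0.3, 0.08], [[0, 0, -0.004], 0.45, 0.08]]'

```text
t: 11.1
eef_pos: [490.1, -374.8, 103.3]
eef_rot: [0.0, 0.911, 0.412, 0.0]
contact_force: [0.4, -0.2, 0.6]
finger_gap: 0.937
grasp_force: 0.0
```

Emit:
play_rows --increments '[[[0, 0, 0], 0.15, 0.08], [[0, 0, 0], 0.3, 0.08], [[0, 0, 0], 0.45, 0.08], [[0, 0, 0], 0.6, 0.08], [[0, 0, 0], 0.75, 0.08]]'

```text
t: 11.6
eef_pos: [490.0, -374.8, 103.1]
eef_rot: [-0.0, 0.999, 0.049, 0.0]
contact_force: [-0.5, 1.0, 0.1]
finger_gap: 0.94
grasp_force: 0.0
```

Emit:
play_rows --increments '[[[0, 0, 0], 0.15, 0.08], [[0, 0, 0], 0.3, 0.08], [[0, 0, 0], 0.37, 0.06], [[0, 0, 0], 0.37, 0.056], [[0, 0, 0], 0.37, 0.045]]'

```text
t: 12.1
eef_pos: [490.0, -374.6, 103.4]
eef_rot: [-0.0, 0.991, -0.131, -0.0]
contact_force: [0.1, -0.3, 1.3]
finger_gap: 0.601
grasp_force: 41.9
```

Emit:
play_rows --increments '[[[0, 0, 0], 0, 0.045], [[0, 0, 0], 0, 0.045], [[0, 0, 0], 0, 0.045]]' --squeeze 50

```text
t: 12.4
eef_pos: [490.0, -374.6, 103.4]
eef_rot: [-0.0, 0.991, -0.132, 0.0]
contact_force: [0.7, 0.9, 1.8]
finger_gap: 0.595
grasp_force: 51.7
```

Emit:
play_rows --increments '[[[0, 0, -0.03], 0, 0.045], [[0, 0, -0.07], 0, 0.045], [[0, 0, -0.11], 0, 0.045], [[0, 0, -0.117], 0, 0.045], [[0, 0, -0.117], 0, 0.045]]'

```text
t: 12.9
eef_pos: [490.4, -375.4, 221.6]
eef_rot: [0.001, 0.991, -0.132, 0.001]
contact_force: [-0.6, -0.0, -2.3]
finger_gap: 0.598
grasp_force: 54.0
```

Emit:
play_rows --increments '[[[-0.072, -0.466, 0], 0, 0.045], [[-0.072, -0.466, 0], 0, 0.045], [[-0.072, -0.466, 0], 0, 0.045], [[-0.072, -0.466, 0], 0, 0.045], [[-0.072, -0.466, 0], 0, 0.045]]'

```text
t: 13.4
eef_pos: [516.2, -123.9, 217.8]
eef_rot: [-0.001, 0.991, -0.133, -0.002]
contact_force: [-0.1, 0.4, -1.3]
finger_gap: 0.596
grasp_force: 54.0
```

```bash
python3 - <<'E'
from h import *
s=st();print(s['eef_pos'],s['contact_force'],s['finger_gap'])
print(togo([542.6,94.1,220]))
E
```

```text
[ 516.21267466 -123.93901182  217.78252613] [-0.13808877  0.42125323 -1.31966777] 0.5964013322327864
[ -31.83153714 -217.31430694   -1.86119525]
```

Emit:
play_rows --increments '[[[-0.032, -0.218, 0], 0, 0.045], [[-0.032, -0.218, 0], 0, 0.045], [[-0.032, -0.218, 0], 0, 0.045], [[-0.032, -0.218, 0], 0, 0.045], [[-0.032, -0.218, 0], 0, 0.045]]'

```text
t: 13.9
eef_pos: [542.2, 96.6, 217.7]
eef_rot: [-0.0, 0.991, -0.13, -0.003]
contact_force: [-0.5, -0.8, -2.3]
finger_gap: 0.599
grasp_force: 54.0
```

Emit:
play_rows --increments '[[[0, 0, 0], 0, 0.045], [[0, 0, 0], 0, 0.045], [[0, 0, 0], 0, 0.045]]'

```text
t: 14.2
eef_pos: [543.4, 91.3, 219.1]
eef_rot: [0.0, 0.991, -0.133, -0.001]
contact_force: [0.6, 0.1, -1.0]
finger_gap: 0.596
grasp_force: 54.0
```

```bash
python3 - <<'E'
from h import *
s=st();print(s['eef_pos'],s['contact_force'],s['finger_gap'],s['qpos'][5])
print(togo([542.6,94.1,184]))
snap('side','s5.png'); im=cv2.imread('pics/raw_s5.png')
cv2.imwrite('pics/z6.png',cv2.resize(im[150:250,250:340],None,fx=6,fy=6,interpolation=2))
E
```

```text
[543.40352581  91.28113981 219.06625914] [ 0.60608222  0.09145471 -1.03777346] 0.5964348582954598 1.8013305315191253
[-1.42894024 -2.54877252 35.06702218]
```

View pics/z6.png

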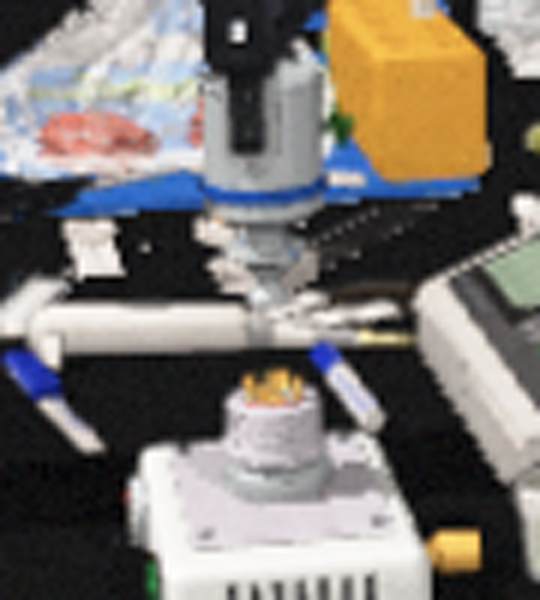

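The funnel hangs upright above the coupler, whose crown and red band show at about (275,385). I'll settle and correct the lateral position.

Emit:
play_rows --increments '[[[0, 0, 0], 0, 0.045], [[0, 0, 0], 0, 0.045], [[0, 0, 0], 0, 0.045], [[0, 0, 0], 0, 0.045], [[0, 0, 0], 0, 0.045]]'

```text
t: 14.75
eef_pos: [544.2, 92.3, 220.4]
eef_rot: [-0.0, 0.991, -0.132, 0.0]
contact_force: [0.8, 0.2, -2.1]
finger_gap: 0.599
grasp_force: 54.0
```

```bash
python3 - <<'E'
from h import *
for i in range(4):
  s=st();print(s['t'],s['eef_pos'],togo([542.6,94.1,184])); ctrl.read_camera('wrist')
E
```

```text
14.75 [544.17997785  92.29469693 220.40565451] [-2.00382842 -1.32675693 36.40537759]
14.8 [544.18664168  92.3415153  220.37449912] [-1.9984838  -1.28071243 36.37416287]
14.85 [544.16239174  92.4285388  220.38675319] [-1.95104032 -1.20268039 36.38650381]
14.9 [544.15505973  92.45343927 220.36977451] [-1.93647007 -1.18146556 36.36954899]
```

Emit:
play_rows --increments '[[[-0.0019, -0.0012, 0.01], 0, 0.045], [[-0.0019, -0.0012, 0.02], 0, 0.045], [[-0.0019, -0.0012, 0.03], 0, 0.045], [[-0.0019, -0.0012, 0.03], 0, 0.045], [[-0.0019, -0.0012, 0.03], 0, 0.045]]'

```text
t: 15.45
eef_pos: [542.4, 94.1, 189.6]
eef_rot: [0.0, 0.991, -0.132, -0.001]
contact_force: [0.8, 0.4, -1.4]
finger_gap: 0.598
grasp_force: 54.0
```

Emit:
play_rows --increments '[[[0, 0, 0.002], 0, 0.045], [[0, 0, 0.004], 0, 0.045], [[0, 0, 0.006], 0, 0.045], [[0, 0, 0.008], 0, 0.045], [[0, 0, 0.009], 0, 0.045]]'

```text
t: 15.95
eef_pos: [543.1, 94.0, 181.6]
eef_rot: [0.0, 0.991, -0.132, 0.001]
contact_force: [0.4, -0.7, 2.1]
finger_gap: 0.598
grasp_force: 54.3
```

Emit:
play_rows --increments '[[[0, 0, 0.001], 0, 0.045], [[0, 0, 0.002], 0, 0.045], [[0, 0, 0.002], 0, 0.045]]'

```text
t: 16.25
eef_pos: [543.2, 93.7, 179.4]
eef_rot: [0.0, 0.991, -0.132, 0.001]
contact_force: [0.3, -2.6, -0.2]
finger_gap: 0.598
grasp_force: 54.1
```

Emit:
play_rows --increments '[[[0, 0.0004, 0.001], 0, 0.045], [[0, 0.0004, 0.002], 0, 0.045], [[0, 0.0004, 0.003], 0, 0.045], [[0, 0.0004, 0.004], 0, 0.045], [[0, 0.0004, 0.005], 0, 0.045]]'

```text
t: 16.75
eef_pos: [543.0, 93.6, 174.4]
eef_rot: [0.0, 0.991, -0.132, 0.001]
contact_force: [3.4, -2.1, -0.8]
finger_gap: 0.599
grasp_force: 54.2
```

Emit:
play_rows --increments '[[[0, 0, 0.001], 0, 0.045], [[0, 0, 0.002], 0, 0.045], [[0, 0, 0.003], 0, 0.045], [[0, 0, 0.003], 0, 0.045]]'

```text
t: 17.15
eef_pos: [543.1, 93.6, 172.1]
eef_rot: [0.0, 0.991, -0.132, 0.001]
contact_force: [1.4, -3.0, 4.7]
finger_gap: 0.599
grasp_force: 54.8
```

Emit:
play_rows --increments '[[[0, 0.0003, 0.001], 0, 0.045], [[0, 0.0003, 0.002], 0, 0.045], [[0, 0.0003, 0.003], 0, 0.045], [[0, 0.0003, 0.004], 0, 0.045], [[0, 0.0003, 0.004], 0, 0.045]]'

```text
t: 17.65
eef_pos: [543.2, 93.4, 168.5]
eef_rot: [-0.0, 0.991, -0.132, 0.001]
contact_force: [1.5, -1.4, 6.7]
finger_gap: 0.599
grasp_force: 54.9
```

Emit:
play_rows --increments '[[[0, 0, 0.001], 0, 0.045], [[0, 0, 0.002], 0, 0.045], [[0, 0, 0.002], 0, 0.045]]'

```text
t: 17.95
eef_pos: [543.2, 93.4, 166.4]
eef_rot: [-0.0, 0.991, -0.132, 0.001]
contact_force: [1.0, -2.2, 6.8]
finger_gap: 0.597
grasp_force: 54.8
```

Emit:
play_rows --increments '[[[0, 0, 0.001], 0, 0.045], [[0, 0, 0.0015], 0, 0.045], [[0, 0, 0.0015], 0, 0.045]]'

```text
t: 18.25
eef_pos: [543.2, 93.4, 165.0]
eef_rot: [-0.0, 0.991, -0.132, 0.001]
contact_force: [1.2, -2.2, 6.7]
finger_gap: 0.603
grasp_force: 54.9
```

Emit:
play_rows --increments '[[[0, 0, 0.001], 0, 0.045], [[0, 0, 0.001], 0, 0.045]]'

```text
t: 18.45
eef_pos: [543.2, 93.4, 164.2]
eef_rot: [-0.0, 0.991, -0.132, 0.001]
contact_force: [0.9, -1.2, 7.3]
finger_gap: 0.599
grasp_force: 55.1
```

Emit:
play_rows --increments '[[[0, 0, 0.001], 0, 0.045], [[0, 0, 0.001], 0, 0.045]]'

```text
t: 18.65
eef_pos: [543.2, 93.4, 163.2]
eef_rot: [-0.0, 0.991, -0.132, 0.001]
contact_force: [0.7, -1.6, 8.2]
finger_gap: 0.6
grasp_force: 55.0
```

Emit:
play_rows --increments '[[[0, 0, 0.001], 0, 0.045], [[0, 0, 0.001], 0, 0.045]]'

```text
t: 18.85
eef_pos: [543.3, 93.4, 162.4]
eef_rot: [-0.0, 0.991, -0.132, 0.001]
contact_force: [0.7, -1.9, 9.3]
finger_gap: 0.6
grasp_force: 55.3
```

Emit:
play_rows --increments '[[[0, 0, 0.001], 0, 0.045], [[0, 0, 0.001], 0, 0.045]]'

```text
t: 19.05
eef_pos: [543.4, 93.4, 162.0]
eef_rot: [-0.0, 0.991, -0.133, 0.001]
contact_force: [-0.3, -1.1, 13.7]
finger_gap: 0.599
grasp_force: 55.6
```

```bash
python3 - <<'E'
from h import *
s=st();print(s['eef_pos'],s['contact_force'])
snap('side','s6.png'); im=cv2.imread('pics/raw_s6.png')
cv2.imwrite('pics/z7.png',cv2.resize(im[165:245,255:335],None,fx=7,fy=7,interpolation=2))
E
```

```text
[543.38032649  93.40388765 161.99196217] [-0.32334706 -1.09818073 13.72707782]
```

View pics/z7.png

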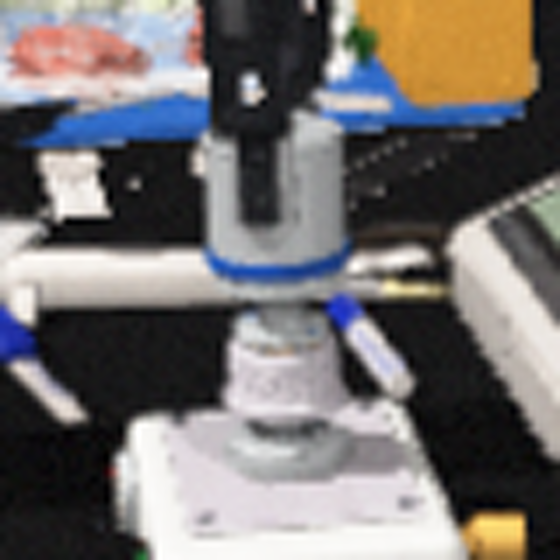

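The sleeve is forward again: there is a dark gap beneath it, no red band, and the flange sits at the rim. A light upward tug will confirm the lock.

Emit:
play_rows --increments '[[[0, 0, -0.001], 0, 0.045], [[0, 0, -0.002], 0, 0.045], [[0, 0, -0.003], 0, 0.045], [[0, 0, -0.004], 0, 0.045], [[0, 0, -0.004], 0, 0.045]]'

```text
t: 19.6
eef_pos: [542.7, 93.5, 162.7]
eef_rot: [-0.0, 0.991, -0.132, -0.0]
contact_force: [5.0, -0.4, -6.5]
finger_gap: 0.602
grasp_force: 54.4
```

Locked: it resists the tug. Release and retreat.

Emit:
play_rows --increments '[[[0, 0, 0.002], 0, 0.045], [[0, 0, 0.002], 0, 0.085], [[0, 0, 0.002], 0, 0.085], [[0, 0, 0.002], 0, 0.085], [[0, 0, 0.002], 0, 0.085]]'

```text
t: 20.1
eef_pos: [541.5, 93.6, 161.5]
eef_rot: [0.0, 0.991, -0.132, -0.001]
contact_force: [0.2, -0.3, 0.0]
finger_gap: 0.999
grasp_force: 0.0
```

Emit:
play_rows --increments '[[[0, 0, -0.02], 0, 0.085], [[0, 0, -0.06], 0, 0.085], [[0, 0, -0.1], 0, 0.085], [[0, 0, -0.12], 0, 0.085], [[0, 0, -0.12], 0, 0.085]]'

```text
t: 20.6
eef_pos: [544.1, 93.5, 285.3]
eef_rot: [-0.0, 0.991, -0.132, 0.004]
contact_force: [-0.4, -0.2, 0.3]
finger_gap: 0.997
grasp_force: 0.0
```

```bash
python3 - <<'E'
from h import *
s=st();print(s['t'],s['eef_pos'],s['contact_force'],s['finger_gap'])
snap('side','s7.png'); im=cv2.imread('pics/raw_s7.png'); snap('top','t2.png')
a=cv2.resize(im[165:245,265:331],None,fx=6,fy=6,interpolation=2); b=cv2.resize(im[260:365,255:345],None,fx=4.57,fy=4.57,interpolation=2)[:480]
b=b[:min(len(a),len(b))];a=a[:len(b)]
cv2.imwrite('pics/z8.png',np.hstack([a,b])[:,:800])
E
```

```text
20.6 [544.11780897  93.54489246 285.27135701] [-0.3755889  -0.16793392  0.27201551] 0.9969002346656084
```

View pics/z8.png

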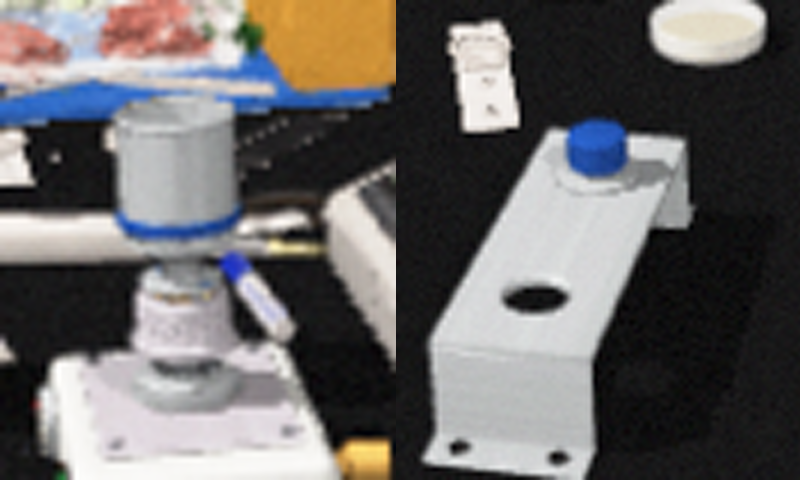

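The funnel stands locked in the coupler with the sleeve up, and its slight lean matches the camera's own perspective. The plug sits flat in the free hole at about (597,150).

```bash
python3 -c "
from rig import ctrl
print(ctrl.sign_off())"
```

```text
the job is handed in; nothing more can be done
None
```

The blanking plug is parked upright in the free hole and the funnel is locked in the coupler with the sleeve sprung forward. No turning was needed, because the lugs dropped straight into the slots. I handed the job in at about 21 s; sign-off returned no verdict.

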